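# Deal out the tasting bars and switch on the display lamp

## Task

Set out the tasting display: one chocolate bar already lies on one of the two trays, so carry on the deal with the three bars still on the table, one bar per tray in turn beginning with the empty tray, until each tray holds two, every bar laid flat on the tray's floor (not on top of another bar, and set down rather than dropped). When all are dealt, switch on the display lamp by pulling its spring knob straight out as far as it goes, holding it there for a moment, and letting it go back in. Leave the other things on the table where they are.

Things in the scene. Friction and masses are not known exactly. Their poses are not given: they have to be found in the camera images.
- tray_begun: low wooden tray, fixed to the table, that already holds one chocolate bar (bar_0). Outside 168 mm (its x) by 148 mm (its y), rim 12 mm high, walls 4 mm thick, inner floor 160 x 140 mm and 4 mm above the table. Origin: centre of its underside, on the table; z up. It fits two bars side by side, each lying along the tray's y, centred about 36 mm to either side of the middle along its x. bar_0 lies near +36 mm
- tray_empty: second tray, the same in all sizes and axes, fixed to the table, empty at the start. The two trays stand side by side, either one on the left. Behind the trays and the left-hand bars (beyond x = 0.62 m) stand a gumball machine 267 mm high and a drawer chest 224 mm high, both fixed: carry things across in front of them, and above the lamp
- bar_0: flow-wrapped chocolate bar, red with pale stripes, 40 mm wide (its x), 125 mm long with its crimped ends (its y), 16 mm thick, rigid, the solid part 36 x 112 x 15 mm, about 45 g. Origin: centre of its underside; z up. Already lies flat on tray_begun and must stay on it
- bar_1: chocolate bar, same as bar_0, lying flat on the table at the start; grasp across its width (its x). The three loose bars are alike: which goes where is free
- bar_2: chocolate bar, same as bar_1
- bar_3: chocolate bar, same as bar_1, at the right-hand end of the table
- knob_head (a point): centre of the lamp knob's round black head, a lying cylinder 44 mm in diameter and 26 mm deep, 45 mm above the table. The knob's stem lies along this frame's x: pull straight out along its own -x (level, away from the lamp's front face, roughly towards the robot); its y is level and across the head, the width to pinch from above; z up. At rest the head's centre stands 45 mm in front of the casing's front face, and the head's back 32 mm. The frame moves with the knob
- lamp_knob (a joint): how far the lamp's spring knob is pulled out, in m: 0 at rest (in), 0.030 at the stop. The spring pulls it back with 3 N at rest, rising to 9 N at the stop; pulled out past about 0.020 m and held there 0.2 s it switches the lamp on; let go, it returns to 0 by itself
- lamp: display lamp, fixed to the table: white casing 110 mm deep (its x) by 120 mm wide (its y) by 75 mm high with a frosted globe of 72 mm diameter on top, whose centre lies 20 mm behind the casing's middle and 114 mm up (top at 150 mm). Origin: centre of the underside; front, with the knob, faces its -x
- sweet_tub_2: bystander: round clear tub of sweets with blue lid, 62 mm wide, 85 mm high, stands behind the trays; leave alone. Origin: centre of its underside
- price_block_2: bystander: wooden block with upright price card, 22 x 64 x 58 mm high, behind the lamp; leave alone. Origin: centre of its underside
- tape_roll: bystander: roll of brown tape lying flat, 94 mm wide, 48 mm high, at the right-hand front of the table; leave alone. Origin: centre of its underside
- marker: bystander: black and white marker pen, 17 x 135 x 16 mm, lying near the table's front edge; leave alone. Origin: centre of its underside

How it is judged (in metres and radians):
On the way, in this order (a step that is already met when the one before it is completed fails the run):
1. a bar lies released on the empty tray, and none of the three on the other tray yet (((x of bar_1 in the frame of tray_empty between -0.067 and 0.067 m and y of bar_1 in the frame of tray_empty between -0.056 and 0.056 m and z of bar_1 in the frame of tray_empty between 0.002 and 0.01 m and angle between bar_1's own z axis and vertical below 0.12 rad and linear speed of bar_1 below 0.03 m/s and contact force between the fingers and bar_1 below 0.1 N) or (x of bar_2 in the frame of tray_empty between -0.067 and 0.067 m and y of bar_2 in the frame of tray_empty between -0.056 and 0.056 m and z of bar_2 in the frame of tray_empty between 0.002 and 0.01 m and angle between bar_2's own z axis and vertical below 0.12 rad and linear speed of bar_2 below 0.03 m/s and contact force between the fingers and bar_2 below 0.1 N) or (x of bar_3 in the frame of tray_empty between -0.067 and 0.067 m and y of bar_3 in the frame of tray_empty between -0.056 and 0.056 m and z of bar_3 in the frame of tray_empty between 0.002 and 0.01 m and angle between bar_3's own z axis and vertical below 0.12 rad and linear speed of bar_3 below 0.03 m/s and contact force between the fingers and bar_3 below 0.1 N)) and not ((x of bar_1 in the frame of tray_begun between -0.067 and 0.067 m and y of bar_1 in the frame of tray_begun between -0.056 and 0.056 m and z of bar_1 in the frame of tray_begun between 0.002 and 0.01 m and angle between bar_1's own z axis and vertical below 0.12 rad and linear speed of bar_1 below 0.03 m/s and contact force between the fingers and bar_1 below 0.1 N) or (x of bar_2 in the frame of tray_begun between -0.067 and 0.067 m and y of bar_2 in the frame of tray_begun between -0.056 and 0.056 m and z of bar_2 in the frame of tray_begun between 0.002 and 0.01 m and angle between bar_2's own z axis and vertical below 0.12 rad and linear speed of bar_2 below 0.03 m/s and contact force between the fingers and bar_2 below 0.1 N) or (x of bar_3 in the frame of tray_begun between -0.067 and 0.067 m and y of bar_3 in the frame of tray_begun between -0.056 and 0.056 m and z of bar_3 in the frame of tray_begun between 0.002 and 0.01 m and angle between bar_3's own z axis and vertical below 0.12 rad and linear speed of bar_3 below 0.03 m/s and contact force between the fingers and bar_3 below 0.1 N))), for 0.2 s.
2. a second bar lies released beside the first on the begun tray, while the other tray holds one (x of bar_0 in the frame of tray_begun between -0.067 and 0.067 m and y of bar_0 in the frame of tray_begun between -0.056 and 0.056 m and z of bar_0 in the frame of tray_begun between 0.002 and 0.01 m and angle between bar_0's own z axis and vertical below 0.12 rad and linear speed of bar_0 below 0.03 m/s and contact force between the fingers and bar_0 below 0.1 N and ((x of bar_1 in the frame of tray_begun between -0.067 and 0.067 m and y of bar_1 in the frame of tray_begun between -0.056 and 0.056 m and z of bar_1 in the frame of tray_begun between 0.002 and 0.01 m and angle between bar_1's own z axis and vertical below 0.12 rad and linear speed of bar_1 below 0.03 m/s and contact force between the fingers and bar_1 below 0.1 N) or (x of bar_2 in the frame of tray_begun between -0.067 and 0.067 m and y of bar_2 in the frame of tray_begun between -0.056 and 0.056 m and z of bar_2 in the frame of tray_begun between 0.002 and 0.01 m and angle between bar_2's own z axis and vertical below 0.12 rad and linear speed of bar_2 below 0.03 m/s and contact force between the fingers and bar_2 below 0.1 N) or (x of bar_3 in the frame of tray_begun between -0.067 and 0.067 m and y of bar_3 in the frame of tray_begun between -0.056 and 0.056 m and z of bar_3 in the frame of tray_begun between 0.002 and 0.01 m and angle between bar_3's own z axis and vertical below 0.12 rad and linear speed of bar_3 below 0.03 m/s and contact force between the fingers and bar_3 below 0.1 N)) and ((x of bar_1 in the frame of tray_empty between -0.067 and 0.067 m and y of bar_1 in the frame of tray_empty between -0.056 and 0.056 m and z of bar_1 in the frame of tray_empty between 0.002 and 0.01 m and angle between bar_1's own z axis and vertical below 0.12 rad and linear speed of bar_1 below 0.03 m/s and contact force between the fingers and bar_1 below 0.1 N) or (x of bar_2 in the frame of tray_empty between -0.067 and 0.067 m and y of bar_2 in the frame of tray_empty between -0.056 and 0.056 m and z of bar_2 in the frame of tray_empty between 0.002 and 0.01 m and angle between bar_2's own z axis and vertical below 0.12 rad and linear speed of bar_2 below 0.03 m/s and contact force between the fingers and bar_2 below 0.1 N) or (x of bar_3 in the frame of tray_empty between -0.067 and 0.067 m and y of bar_3 in the frame of tray_empty between -0.056 and 0.056 m and z of bar_3 in the frame of tray_empty between 0.002 and 0.01 m and angle between bar_3's own z axis and vertical below 0.12 rad and linear speed of bar_3 below 0.03 m/s and contact force between the fingers and bar_3 below 0.1 N)) and not (((x of bar_1 in the frame of tray_empty between -0.067 and 0.067 m and y of bar_1 in the frame of tray_empty between -0.056 and 0.056 m and z of bar_1 in the frame of tray_empty between 0.002 and 0.01 m and angle between bar_1's own z axis and vertical below 0.12 rad and linear speed of bar_1 below 0.03 m/s and contact force between the fingers and bar_1 below 0.1 N) and (x of bar_2 in the frame of tray_empty between -0.067 and 0.067 m and y of bar_2 in the frame of tray_empty between -0.056 and 0.056 m and z of bar_2 in the frame of tray_empty between 0.002 and 0.01 m and angle between bar_2's own z axis and vertical below 0.12 rad and linear speed of bar_2 below 0.03 m/s and contact force between the fingers and bar_2 below 0.1 N)) or ((x of bar_2 in the frame of tray_empty between -0.067 and 0.067 m and y of bar_2 in the frame of tray_empty between -0.056 and 0.056 m and z of bar_2 in the frame of tray_empty between 0.002 and 0.01 m and angle between bar_2's own z axis and vertical below 0.12 rad and linear speed of bar_2 below 0.03 m/s and contact force between the fingers and bar_2 below 0.1 N) and (x of bar_3 in the frame of tray_empty between -0.067 and 0.067 m and y of bar_3 in the frame of tray_empty between -0.056 and 0.056 m and z of bar_3 in the frame of tray_empty between 0.002 and 0.01 m and angle between bar_3's own z axis and vertical below 0.12 rad and linear speed of bar_3 below 0.03 m/s and contact force between the fingers and bar_3 below 0.1 N)) or ((x of bar_1 in the frame of tray_empty between -0.067 and 0.067 m and y of bar_1 in the frame of tray_empty between -0.056 and 0.056 m and z of bar_1 in the frame of tray_empty between 0.002 and 0.01 m and angle between bar_1's own z axis and vertical below 0.12 rad and linear speed of bar_1 below 0.03 m/s and contact force between the fingers and bar_1 below 0.1 N) and (x of bar_3 in the frame of tray_empty between -0.067 and 0.067 m and y of bar_3 in the frame of tray_empty between -0.056 and 0.056 m and z of bar_3 in the frame of tray_empty between 0.002 and 0.01 m and angle between bar_3's own z axis and vertical below 0.12 rad and linear speed of bar_3 below 0.03 m/s and contact force between the fingers and bar_3 below 0.1 N)))), for 0.2 s.
3. the last bar makes two on each tray (x of bar_0 in the frame of tray_begun between -0.067 and 0.067 m and y of bar_0 in the frame of tray_begun between -0.056 and 0.056 m and z of bar_0 in the frame of tray_begun between 0.002 and 0.01 m and angle between bar_0's own z axis and vertical below 0.12 rad and linear speed of bar_0 below 0.03 m/s and contact force between the fingers and bar_0 below 0.1 N and ((x of bar_1 in the frame of tray_begun between -0.067 and 0.067 m and y of bar_1 in the frame of tray_begun between -0.056 and 0.056 m and z of bar_1 in the frame of tray_begun between 0.002 and 0.01 m and angle between bar_1's own z axis and vertical below 0.12 rad and linear speed of bar_1 below 0.03 m/s and contact force between the fingers and bar_1 below 0.1 N) or (x of bar_2 in the frame of tray_begun between -0.067 and 0.067 m and y of bar_2 in the frame of tray_begun between -0.056 and 0.056 m and z of bar_2 in the frame of tray_begun between 0.002 and 0.01 m and angle between bar_2's own z axis and vertical below 0.12 rad and linear speed of bar_2 below 0.03 m/s and contact force between the fingers and bar_2 below 0.1 N) or (x of bar_3 in the frame of tray_begun between -0.067 and 0.067 m and y of bar_3 in the frame of tray_begun between -0.056 and 0.056 m and z of bar_3 in the frame of tray_begun between 0.002 and 0.01 m and angle between bar_3's own z axis and vertical below 0.12 rad and linear speed of bar_3 below 0.03 m/s and contact force between the fingers and bar_3 below 0.1 N)) and (((x of bar_1 in the frame of tray_empty between -0.067 and 0.067 m and y of bar_1 in the frame of tray_empty between -0.056 and 0.056 m and z of bar_1 in the frame of tray_empty between 0.002 and 0.01 m and angle between bar_1's own z axis and vertical below 0.12 rad and linear speed of bar_1 below 0.03 m/s and contact force between the fingers and bar_1 below 0.1 N) and (x of bar_2 in the frame of tray_empty between -0.067 and 0.067 m and y of bar_2 in the frame of tray_empty between -0.056 and 0.056 m and z of bar_2 in the frame of tray_empty between 0.002 and 0.01 m and angle between bar_2's own z axis and vertical below 0.12 rad and linear speed of bar_2 below 0.03 m/s and contact force between the fingers and bar_2 below 0.1 N)) or ((x of bar_2 in the frame of tray_empty between -0.067 and 0.067 m and y of bar_2 in the frame of tray_empty between -0.056 and 0.056 m and z of bar_2 in the frame of tray_empty between 0.002 and 0.01 m and angle between bar_2's own z axis and vertical below 0.12 rad and linear speed of bar_2 below 0.03 m/s and contact force between the fingers and bar_2 below 0.1 N) and (x of bar_3 in the frame of tray_empty between -0.067 and 0.067 m and y of bar_3 in the frame of tray_empty between -0.056 and 0.056 m and z of bar_3 in the frame of tray_empty between 0.002 and 0.01 m and angle between bar_3's own z axis and vertical below 0.12 rad and linear speed of bar_3 below 0.03 m/s and contact force between the fingers and bar_3 below 0.1 N)) or ((x of bar_1 in the frame of tray_empty between -0.067 and 0.067 m and y of bar_1 in the frame of tray_empty between -0.056 and 0.056 m and z of bar_1 in the frame of tray_empty between 0.002 and 0.01 m and angle between bar_1's own z axis and vertical below 0.12 rad and linear speed of bar_1 below 0.03 m/s and contact force between the fingers and bar_1 below 0.1 N) and (x of bar_3 in the frame of tray_empty between -0.067 and 0.067 m and y of bar_3 in the frame of tray_empty between -0.056 and 0.056 m and z of bar_3 in the frame of tray_empty between 0.002 and 0.01 m and angle between bar_3's own z axis and vertical below 0.12 rad and linear speed of bar_3 below 0.03 m/s and contact force between the fingers and bar_3 below 0.1 N)))), for 0.2 s.
4. the lamp's knob is pulled out past 20 mm and held 0.2 s, with all bars dealt (all of step 3 and value of joint lamp_knob above 0.02 m), for 0.2 s.
At the end, for the whole second after the job is handed in: each tray holds two bars, bar_0 among those on its own tray, all lying flat (within 7 degrees) on the tray's floor, none on another, inside the rim, released and at rest; the lamp's knob has been let go and is back within 3 mm of its rest (all of step 3 and value of joint lamp_knob below 0.003 m and contact force between the fingers and lamp below 0.1 N); the robot touches nothing.
It fails at once if a bar is let go with its underside more than 45 mm above the table (dropped) ((height (world z) of bar_1 above 0.045 m and contact force between the fingers and bar_1 below 0.01 N) or (height (world z) of bar_2 above 0.045 m and contact force between the fingers and bar_2 below 0.01 N) or (height (world z) of bar_3 above 0.045 m and contact force between the fingers and bar_3 below 0.01 N)).
It fails at once if a bystander (tub, price block, tape roll, marker) is moved more than 25 mm, or the tub or price block is knocked over (distance of any of sweet_tub_2, price_block_2, tape_roll, marker from where it was at the start of the episode above 0.025 m or angle between any of sweet_tub_2, price_block_2's own z axis and vertical above 0.5 rad).
It also fails if it takes over 69 s, if anything falls off the work surface, if the arm or the gripper's body presses on something with over 40 N, if the wrist force passes 120 N, or if a joint passes its speed limit or range.

## Robot

A 6-joint arm with a two-finger parallel gripper is mounted at the origin on a cart in front of the work surface, level with it; the furniture and walls round the work are solid. World frame = base frame: x ahead of the robot, y to its left, z up, the work surface at z = 0. Lengths are in m, angles in degrees, forces in N, time in s.
With the tool pointing down it reaches from about 0.4 to 0.825 m from the base axis. Payload 7 kg.
Tool frame: the origin (TCP) lies between the finger pads; the fingertips stand 22 mm ahead of it and the grasp point (between the pads) lies 3 mm ahead of it; z points along the fingers, y is the line along which they close (so a half turn about z gives the same grasp; the last joint's range is limited). The gripper opens to 88 mm and grips with 3 to 60 N. Pads are 19 mm wide; open, the fingers measure 130 mm over their backs; the gripper's body (78 mm by 193 mm) begins 47 mm behind the grasp point.
Start: joints at [-58.665, 20.546, 0.682, 0, -70.136, -16.507], TCP at [0.173, -0.653, 0.249] pointing down, gripper open.
Joint ranges: [-176.03, 176.03], [-82.01, 121.73], [-58.28, 71.71], [-173.87, 95.51], [-174.79, -0.11], [-173.66, 173.66]. Speed limits (degrees/s): [136.94, 136.94, 172.46, 180, 180, 180].

## Interface

Orientations are given as [roll, pitch, yaw] about the fixed x, y, z axes, in that order (R = Rz(yaw) Ry(pitch) Rx(roll)).
In Python, from plant import ctrl gives the robot as it stands.
- The arm moves only by the tool apply_moves, never from a script. Its argument "targets" is a list of rows, each an object with "travel": the shift along the tool's x, y, z in mm, a list of three; "roll": the turn about the tool's z in degrees; "jaw": the finger opening in mm, from 0 to 87.6. In form: [{"travel": [tx, ty, tz], "roll": roll, "jaw": jaw}, ...]. A call has 1 to 10 rows; each row shifts and turns the commanded pose from where the row before left it, along the tool's axes as they then stand; what a row does not reach is not made up. A row lasts 1/10 s, in which the tool goes at most 50 mm and 8.59 degrees, less where a joint would pass 70% of its speed; a pose out of reach is approached as far as the arm can. A call with a gripper value outside its range is refused whole. The fingers move at their own pace and stop on an object; the grip force is fixed at half the most. Time passes only in rows, so rows that do not move let the fingers close. It gives the time, the measured TCP pose, the force, the opening and the grip force at its end, in the units of the state.
- ctrl.get_obs(): the state, without advancing time (a new reading comes with each control period).
- ctrl.snapshot(name): name is "scene" or "side" or "wrist"; returns the picture (384x512x3 uint8, red, green, blue); there is no depth.
- ctrl.calibration(name): a dict with "K" (3x3 intrinsics, pixels), "extrinsics" (4x4, takes a point from camera to world coordinates); the wrist camera has in their place "hand_eye" (4x4, takes a point from camera to tool coordinates, whose origin is the TCP and whose axes are the flange's). Camera axes: x right, y down, z forward; pixel columns grow to the right and rows downward; lengths in m; the calibration is good to about 2 mm. A picture is of the moment at which its call begins: read the wrist's pose just before it. calibration takes no time and is no camera call.
- ctrl.close_job(): hands the job in; it is judged then, once.
The state is a dict: "clock": time; "joint_pos": joint angles; "qvel": joint speeds; "tau": joint torques, N m; "tool_pos": TCP position; "orientation": TCP orientation; "force": force on the tool from outside, world axes, zero at the start; "moment": the same for the moment, N m; "opening": finger opening in m; "gripper_force": force on a finger pad.
Only numpy, scipy, OpenCV 4.12 (cv2) and the standard library are available. Lean on these libraries where they do the work, as an engineer would, in place of code of your own. Each camera call takes 0.05 s, during which the arm holds its last target. There are 200 camera calls.

## Working session

There is one attempt and no reset: what is moved stays moved. The work goes in short steps, Python scripts to look and compute and a tool call to move; the robot and the scene stay as the last step left them, time stands still between calls to the robot, and variables do not carry over. Pictures are saved under pics/ and viewed, at most 10 in all, crops included, and the job is handed in when it is done.

Besides the shell and the picture viewer there is one more tool, called after "Call:" as a command line: name --argument value ..., lists and objects as JSON in quotes. apply_moves: Moves the arm, as the interface text tells. Its arguments: {"type":"object","properties":{"targets":{"type":"array","items":{"type":"object","properties":{"travel":{"type":"array","items":{"type":"number"}},"roll":{"type":"number"},"jaw":{"type":"number"}}}}},"required":["targets"]}

```bash
ls; mkdir -p pics; python3 - <<'E'
from plant import ctrl
import cv2,numpy as np
o=ctrl.get_obs();print(o)
a=ctrl.snapshot("scene");b=ctrl.snapshot("side")
for n,i in(("scene",a),("side",b)):
    cv2.imwrite(f"pics/{n}0.png",cv2.resize(i[:,:,::-1],(800,600),interpolation=cv2.INTER_CUBIC))
for n in("scene","side","wrist"):print(n,ctrl.calibration(n))
E
```

```text
pics
{'clock': 0.0, 'joint_pos': array([-5.86648013e+01,  2.05911124e+01,  6.30673741e-01, -1.87229900e-02,
       -7.01364324e+01, -1.65079274e+01]), 'qvel': array([ 0.02336172, -0.02220295, -0.03262792, -0.02111406,  0.09108532,
        0.01641912]), 'tau': array([-6.95468661e-04, -5.82728970e+01,  2.93055063e+01,  6.99737549e+00,
        6.85686129e-03, -1.92866296e-04]), 'tool_pos': array([ 0.17258614, -0.65206646,  0.24760716]), 'orientation': array([ 1.79902121e+02, -1.06530895e-02, -1.65179096e+02]), 'force': array([0.81937106, 0.46601541, 0.18758134]), 'moment': array([0.00560759, 0.0061745 , 0.00078294]), 'gripper_force': 0.0, 'opening': 0.08771880225774649}
scene {'K': array([[414.83898354,   0.        , 252.71692351],
       [  0.        , 414.83898354, 188.16751214],
       [  0.        ,   0.        ,   1.        ]]), 'extrinsics': array([[-0.4693826 , -0.53898915,  0.69940737, -0.4400361 ],
       [-0.88296819,  0.29266678, -0.36703314,  0.42706822],
       [-0.00686642, -0.78983343, -0.61328297,  0.88412274],
       [ 0.        ,  0.        ,  0.        ,  1.        ]]
[... 249 characters left out ...]
  [-0.48507412, -0.55017339,  0.67971489, -1.01729624],
       [ 0.01090091, -0.78102906, -0.62439953,  0.96441234],
       [ 0.        ,  0.        ,  0.        ,  1.        ]])}
wrist {'K': array([[338.20768673,   0.        , 259.54310547],
       [  0.        , 338.20768673, 184.7776528 ],
       [  0.        ,   0.        ,   1.        ]]), 'hand_eye': array([[ 1.08163851e-03, -9.59013330e-01, -2.83358893e-01,
         7.79772767e-02],
       [ 9.99999415e-01,  1.03164871e-03,  3.25640072e-04,
         4.35711218e-04],
       [-1.99663337e-05, -2.83359079e-01,  9.59013885e-01,
        -1.34958342e-01],
       [ 0.00000000e+00,  0.00000000e+00,  0.00000000e+00,
         1.00000000e+00]])}
```

View pics/scene0.png

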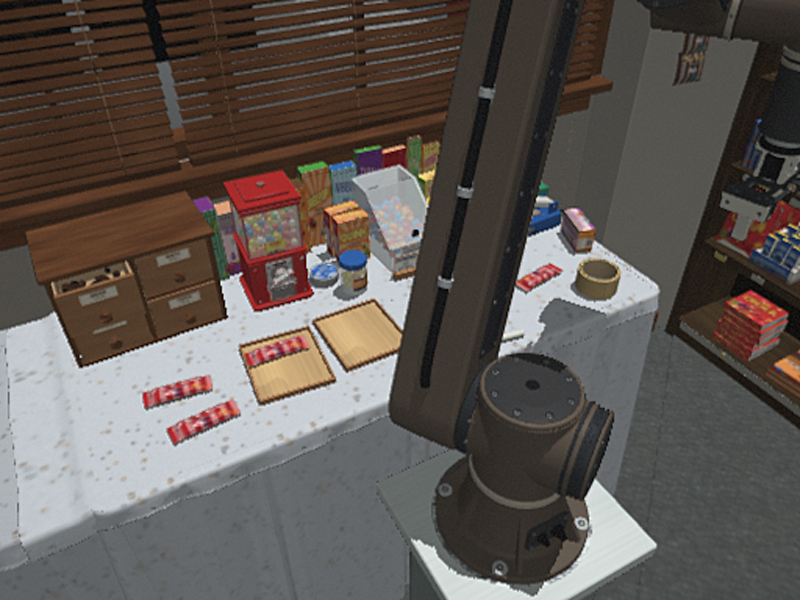

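View pics/side0.png

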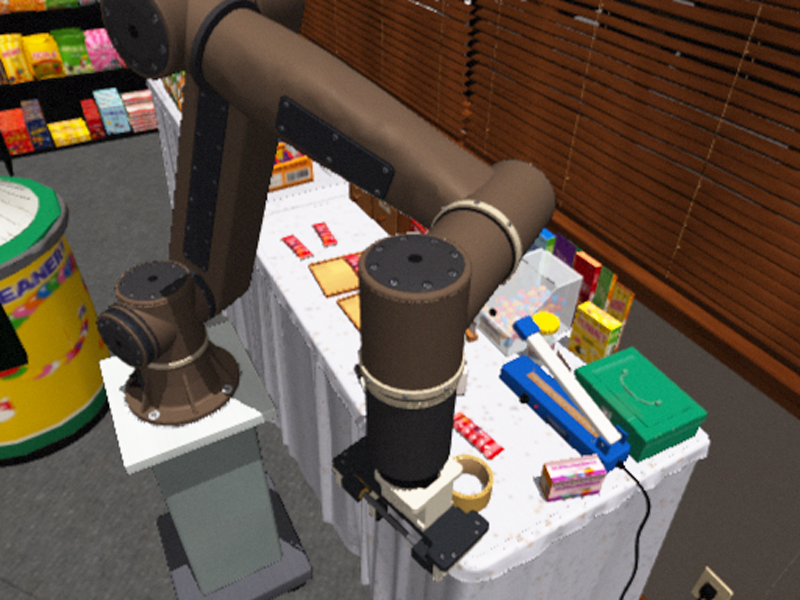

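The scene view shows tray_begun at about (287,365) with bar_0 at (276,350), and tray_empty at (360,333). Two bars are at (178,391) and (204,421), and bar_3 is at (540,277). The arm hides the lamp. The side view shows bar_3 at (477,435) and the tape at (470,485).

```bash
cat >h.py <<'E'
import numpy as np,cv2
from plant import ctrl
from scipy.spatial.transform import Rotation as Ro
def cam(n,o=None):
    c=ctrl.calibration(n)
    if n!="wrist":return c["K"],c["extrinsics"]
    T=np.eye(4);T[:3,:3]=Ro.from_euler("xyz",o["orientation"],degrees=True).as_matrix();T[:3,3]=o["tool_pos"]
    return c["K"],T@c["hand_eye"]
def toplane(px,K,E,z):
    p=np.c_[np.atleast_2d(px).astype(float),np.ones(len(np.atleast_2d(px)))]
    d=(E[:3,:3]@np.linalg.inv(K)@p.T).T;s=(z-E[2,3])/d[:,2]
    return (E[:3,3]+d*s[:,None])[:,:2]
def proj(P,K,E):
    q=(np.atleast_2d(P)-E[:3,3])@E[:3,:3]@K.T
    return q[:,:2]/q[:,2:]
def bars(img,K,E,z=.012):
    hsv=cv2.cvtColor(img,cv2.COLOR_RGB2HSV)
    m=((hsv[...,0]<9)|(hsv[...,0]>168))&(hsv[...,1]>110)&(hsv[...,2]>70)
    m=cv2.morphologyEx(m.astype(np.uint8),cv2.MORPH_CLOSE,np.ones((5,5)))
    n,l,s,c=cv2.connectedComponentsWithStats(m)
    out=[]
    for i in range(1,n):
        if s[i,4]<120:continue
        v,u=np.nonzero(l==i);w=toplane(np.c_[u,v],K,E,z)
        if np.abs(w).max()>1.2:continue
        (cx,cy),(a,b),t=cv2.minAreaRect((w*1000).astype(np.float32))
        if a>b:t-=90;a,b=b,a
        t=(t+90)%180-90  # angle of the short side (bar x)
        out.append((round(cx),round(cy),round(a),round(b),round(t+90,1),c[i].round().tolist()))
    return out  # long side direction deg last but one
def plan(x,y,z,yaw=None,frm=None):
    "mm targets of TCP; prints tool travel and roll from the measured pose or frm=(x,y,z,yaw)"
    if frm is None:
        o=ctrl.get_obs();frm=(*(o["tool_pos"]*1000),o["orientation"][2])
    c,s=np.cos(np.radians(frm[3])),np.sin(np.radians(frm[3]))
    dx,dy=x-frm[0],y-frm[1]
    print("travel",np.round([dx*c+dy*s,dx*s-dy*c,frm[2]-z],1),"roll",None if yaw is None else round((frm[3]-yaw+90)%180-90,1),"from",np.round(frm,1))
E
python3 - <<'E'
from h import *
K,E=cam("scene")
i=cv2.resize(cv2.imread("pics/scene0.png"),(512,384),interpolation=cv2.INTER_AREA)[:,:,::-1].copy()
for b in bars(i,K,E):
    if b[0]<800:print(b)
for q in ([(239,350),(310,327),(335,382),(262,403)],[(314,320),(377,300),(347,368)]):
    print(toplane(np.array(q)/1.5625,K,E,.012).round(3).tolist())
K,E=cam("side")
i=cv2.resize(cv2.imread("pics/side0.png"),(512,384),interpolation=cv2.INTER_AREA)[:,:,::-1].copy()
for b in bars(i,K,E):
    if b[0]<800:print("side",b)
E
```

```text
(379, -1043, 135, 309, 98.6, [487.0, 145.0])
(791, 115, 188, 321, 162.6, [172.0, 175.0])
(458, -412, 39, 118, 100.3, [344.0, 177.0])
(126, -691, 132, 214, 96.6, [479.0, 207.0])
(509, 197, 43, 121, 88.2, [176.0, 224.0])
(492, 395, 40, 120, 84.0, [112.0, 250.0])
(397, 371, 40, 120, 95.8, [129.0, 269.0])
[[0.542, 0.261], [0.54, 0.111], [0.371, 0.129], [0.386, 0.267]]
[[0.557, 0.095], [0.554, -0.051], [0.394, 0.094]]
side (400, 360, 35, 117, 95.4, [190.0, 157.0])
side (463, -419, 39, 120, 99.1, [304.0, 279.0])
```

```bash
python3 - <<'E'
from h import *
plan(460,-416,200,-80.3)
E
```

```text
travel [-338.2  154.8   47.7] roll -84.9 from [ 172.6 -652.1  247.7 -165.2]
```

Call:
apply_moves --targets '[{"travel": [-42,19,6],"roll": 0,"jaw": 70},{"travel": [-42,19,6],"roll": 0,"jaw": 70},{"travel": [-42,19,6],"roll": 0,"jaw": 70},{"travel": [-42,20,6],"roll": 0,"jaw": 70},{"travel": [-42,20,6],"roll": 0,"jaw": 70},{"travel": [-42,20,6],"roll": 0,"jaw": 70},{"travel": [-43,19,6],"roll": 0,"jaw": 70},{"travel": [-43,19,6],"roll": 0,"jaw": 70}]'

```text
clock: 0.9
tool_pos: [0.4609, -0.4146, 0.2002]
orientation: [180.0, -0.0, -165.2]
force: [0.8, -0.2, -0.6]
opening: 0.07
gripper_force: 0.0
```

Call:
apply_moves --targets '[{"travel": [0,0,0],"roll": -8.5,"jaw": 70},{"travel": [0,0,0],"roll": -8.5,"jaw": 70},{"travel": [0,0,0],"roll": -8.5,"jaw": 70},{"travel": [0,0,0],"roll": -8.5,"jaw": 70},{"travel": [0,0,0],"roll": -8.5,"jaw": 70},{"travel": [0,0,0],"roll": -8.5,"jaw": 70},{"travel": [0,0,0],"roll": -8.5,"jaw": 70},{"travel": [0,0,0],"roll": -8.5,"jaw": 70},{"travel": [0,0,0],"roll": -8.5,"jaw": 70},{"travel": [0,0,0],"roll": -8.5,"jaw": 70}]'

```text
clock: 1.9
tool_pos: [0.4595, -0.416, 0.2001]
orientation: [180.0, 0.0, -79.8]
force: [-0.2, 0.1, 0.1]
opening: 0.0699
gripper_force: 0.0
```

```bash
python3 - <<'E'
from h import *
o=ctrl.get_obs();i=ctrl.snapshot("wrist");K,E=cam("wrist",o)
print(o["clock"],o["tool_pos"],o["orientation"])
print([b for b in bars(i,K,E,.012)])
cv2.imwrite("pics/w1.png",i[:,:,::-1])
s=ctrl.snapshot("scene")
cv2.imwrite("pics/s1.png",s[:,:,::-1]);cv2.imwrite("pics/s1c.png",cv2.resize(s[150:300,150:400,::-1],(800,480),interpolation=cv2.INTER_CUBIC))
E
```

```text
1.9 [ 0.45953739 -0.41601507  0.20008732] [ 1.79962467e+02  3.62141680e-02 -7.98292894e+01]
[(474, -471, 9, 38, 10.2, [253.0, 106.0]), (471, -450, 14, 35, 14.4, [252.0, 129.0]), (461, -399, 37, 83, 100.8, [254.0, 183.0])]
```

View pics/w1.png

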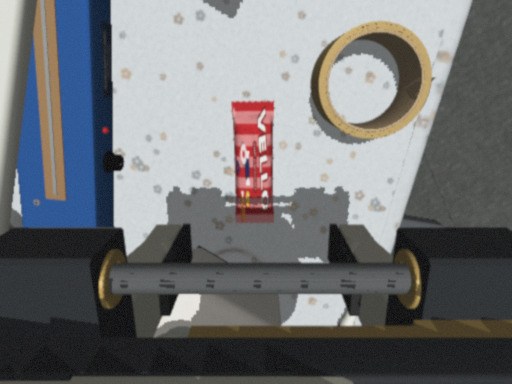

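View pics/s1c.png

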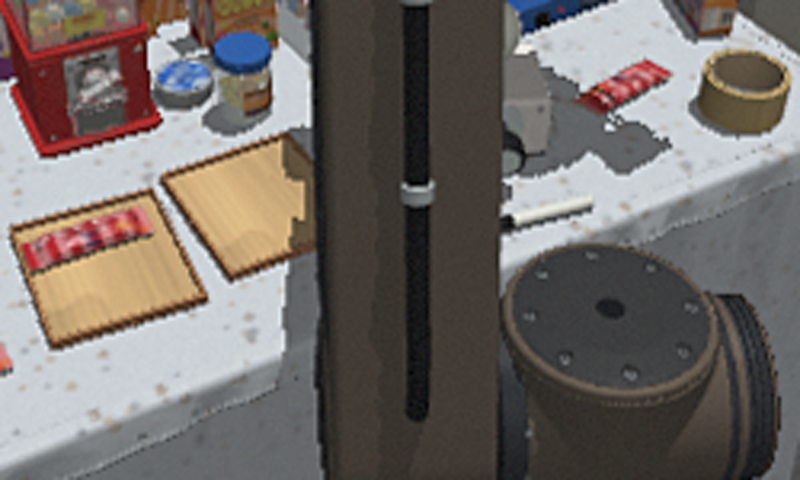

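The wrist view shows bar_3 with corners (233,102), (274,101), (274,221) and (236,221), nearly in line with the tool. The tape at (375,80) is clear of it. In the scene crop, the black knob of the lamp shows at about (513,155), beside the grey casing.

```bash
python3 - <<'E'
from h import *
o=ctrl.get_obs();K,E=cam("wrist",o)
w=toplane([(233,102),(274,101),(274,221),(236,221)],K,E,.012)*1000
print(w.round(),w.mean(0));d=w[:2].mean(0)-w[2:].mean(0);print(np.hypot(*d),np.degrees(np.arctan2(d[1],d[0])))
c=w.mean(0);plan(c[0],c[1],25,np.degrees(np.arctan2(d[1],d[0])))
E
```

```text
[[ 493. -472.]
 [ 456. -479.]
 [ 433. -362.]
 [ 472. -355.]] [ 463.34653809 -416.92890542]
119.54385517037078 -79.5331522385351
travel [  1.6  -3.5 175.1] roll -0.5 from [ 459.6 -416.   200.1  -80. ]
```

Call:
apply_moves --targets '[{"travel": [2,-4,40],"roll": 0,"jaw": 70},{"travel": [0,0,45],"roll": 0,"jaw": 70},{"travel": [0,0,45],"roll": 0,"jaw": 70},{"travel": [0,0,30],"roll": 0,"jaw": 70},{"travel": [0,0,15],"roll": 0,"jaw": 70},{"travel": [0,0,0],"roll": 0,"jaw": 60},{"travel": [0,0,0],"roll": 0,"jaw": 20},{"travel": [0,0,0],"roll": 0,"jaw": 20},{"travel": [0,0,0],"roll": 0,"jaw": 20},{"travel": [0,0,0],"roll": 0,"jaw": 20}]'

```text
clock: 3.0
tool_pos: [0.4642, -0.4175, 0.0258]
orientation: [-180.0, -0.0, -80.2]
force: [-0.4, -0.7, -0.5]
opening: 0.0361
gripper_force: 27.3
```

Call:
apply_moves --targets '[{"travel": [0,0,-25],"roll": 0,"jaw": 20},{"travel": [0,0,-45],"roll": 0,"jaw": 20},{"travel": [0,0,-45],"roll": 0,"jaw": 20},{"travel": [0,0,-45],"roll": 0,"jaw": 20},{"travel": [0,0,-40],"roll": 5,"jaw": 20},{"travel": [0,0,0],"roll": 4.8,"jaw": 20}]'

```text
clock: 3.6
tool_pos: [0.4664, -0.4192, 0.233]
orientation: [-179.5, -0.4, -90.2]
force: [0.7, 0.1, -0.1]
opening: 0.0353
gripper_force: 30.0
```

Call:
apply_moves --targets '[{"travel": [-30,0,0],"roll": 0,"jaw": 20},{"travel": [-45,0,0],"roll": 0,"jaw": 20},{"travel": [-45,0,0],"roll": 0,"jaw": 20},{"travel": [-45,0,0],"roll": 0,"jaw": 20},{"travel": [-45,0,0],"roll": 0,"jaw": 20},{"travel": [-45,0,0],"roll": 0,"jaw": 20},{"travel": [-35,0,0],"roll": 0,"jaw": 20},{"travel": [-20,0,0],"roll": 0,"jaw": 20}]'

```text
clock: 4.4
tool_pos: [0.4636, -0.1052, 0.226]
orientation: [-179.9, 0.0, -89.9]
force: [-0.4, -0.5, 0.2]
opening: 0.0355
gripper_force: 30.0
```

```bash
python3 - <<'E'
from h import *
o=ctrl.get_obs();i=ctrl.snapshot("wrist");K,E=cam("wrist",o)
np.savez("w2.npz",K=K,E=E);print(o["clock"],o["tool_pos"],o["orientation"],o["opening"])
cv2.imwrite("pics/w2.png",i[:,:,::-1])
E
```

```text
4.4 [ 0.4636074  -0.10521455  0.22602004] [-1.79934296e+02  3.20691100e-02 -8.99109473e+01] 0.035543870771261914
```

View pics/w2.png

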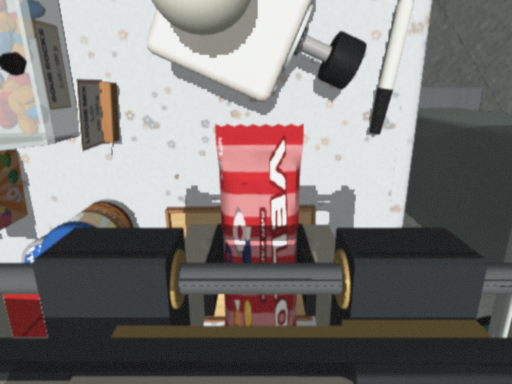

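Call:
apply_moves --targets '[{"travel": [-30,0,0],"roll": 0,"jaw": 20},{"travel": [-45,0,0],"roll": 0,"jaw": 20},{"travel": [-45,0,0],"roll": 0,"jaw": 20},{"travel": [-45,0,0],"roll": 0,"jaw": 20},{"travel": [-35,0,0],"roll": 0,"jaw": 20},{"travel": [-20,0,0],"roll": 0,"jaw": 20}]'

```text
clock: 5.05
tool_pos: [0.4636, 0.1149, 0.2259]
orientation: [-180.0, 0.0, -89.9]
force: [0.1, -0.9, -0.9]
opening: 0.0359
gripper_force: 30.0
```

```bash
python3 - <<'E'
from h import *
o=ctrl.get_obs();i=ctrl.snapshot("wrist");K,E=cam("wrist",o)
np.savez("w3.npz",K=K,E=E);print(o["clock"],o["tool_pos"],o["orientation"],o["opening"])
cv2.imwrite("pics/w3.png",i[:,:,::-1])
E
```

```text
5.05 [0.46364444 0.11494929 0.2258776 ] [-1.79957346e+02  4.45931196e-02 -8.98988993e+01] 0.035883497960479856
```

View pics/w3.png

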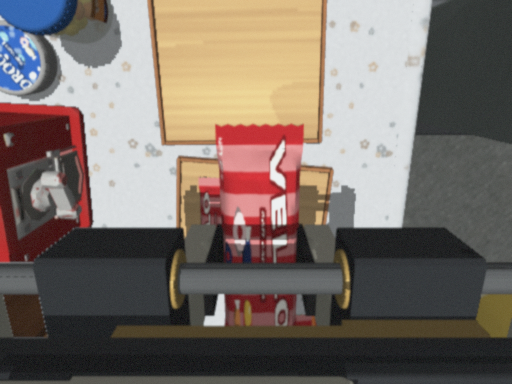

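In w2 the knob head is centred near (342,60) with its stem running to (303,47), and the lamp casing is at upper left. The far edge of tray_empty is at row 207, columns 168–315. In w3, tray_empty's +y rim corners are (162,145) and (322,143), and tray_begun's -y rim corners are (177,157) and (332,168).

```bash
python3 - <<'E'
from h import *
a=np.load("w3.npz");b=np.load("w2.npz")
K,E=a["K"],a["E"]
e=toplane([(162,145),(322,143),(151,0),(327,0)],K,E,.012)*1000;print("empty",e.round(1).tolist())
g=toplane([(177,157),(332,168)],K,E,.012)*1000;print("begun",g.round(1).tolist())
print("w2 empty far",(toplane([(167,207),(316,207)],b["K"],b["E"],.012)*1000).round(1).tolist())
def tray(p,q,sgn):
    d=(p-q)/np.hypot(*(p-q)); n=np.array([-d[1],d[0]]) # +y
    return (p+q)/2+sgn*74*n,np.degrees(np.arctan2(d[1],d[0])),np.hypot(*(p-q))
for c,t,w in(tray(e[0],e[1],-1),tray(g[0],g[1],1)):
    print(c.round(1),t,w)
    d=np.array([np.cos(np.radians(t)),np.sin(np.radians(t))])
    for s in(-34,34):print(s,(c+s*d).round(1))
print("knob",(toplane([(342,60),(303,47)],b["K"],b["E"],.045)*1000).round(1).tolist())
E
```

```text
empty [[563.7, 98.9], [397.5, 96.3], [563.2, -36.4], [400.3, -36.9]]
begun [[549.0, 111.5], [385.4, 122.9]]
w2 empty far [[563.8, -52.7], [400.2, -53.2]]
[481.7  23.6] 0.8851377500420928 166.21593314960145
-34 [447.7  23.1]
34 [515.7  24.1]
[472.3 191. ] -3.989838524004806 163.92537686693356
-34 [438.4 193.4]
34 [506.3 188.7]
knob [[390.1, -202.8], [424.8, -213.3]]
```

```bash
python3 - <<'E'
from h import *
b=np.load("w2.npz")
K,E=cam("scene")
print("lid scene",(toplane([(150+242*.3125,150+48*.3125)],K,E,.085)*1000).round())
a=np.load("w3.npz");print("lid w3 right edge,low edge",(toplane([(76,5),(40,35)],a["K"],a["E"],.085)*1000).round())
print("body", (toplane([(131,215),(110,202)],b["K"],b["E"],.0)*1000).round())
print("gumball corner",(toplane([(88,225)],a["K"],a["E"],.0)*1000).round())
plan(514.5,23,29,-90)
E
```

```text
lid scene [[628. -31.]]
lid w3 right edge,low edge [[597. -17.]
 [628.   3.]]
body [[609. -38.]
 [631. -54.]]
gumball corner [[660. 194.]]
travel [ 93.3 -50.2 196.8] roll 0.1 from [464.1 116.2 225.8 -89.9]
```

Call:
apply_moves --targets '[{"travel": [46,8,10],"roll": 0,"jaw": 20},{"travel": [46,7,30],"roll": 0,"jaw": 20},{"travel": [0,0,45],"roll": 0,"jaw": 20},{"travel": [0,0,45],"roll": 0,"jaw": 20},{"travel": [0,0,35],"roll": 0,"jaw": 20},{"travel": [0,0,18],"roll": 0,"jaw": 20},{"travel": [0,0,8],"roll": 0,"jaw": 20},{"travel": [0,0,3],"roll": 0,"jaw": 20},{"travel": [0,0,2],"roll": 0,"jaw": 20},{"travel": [0,0,0],"roll": 0,"jaw": 20}]'

```text
clock: 6.1
tool_pos: [0.4502, 0.0253, 0.0333]
orientation: [-179.9, 0.0, -90.0]
force: [-0.2, -0.0, 0.5]
opening: 0.0361
gripper_force: 30.0
```

Call:
apply_moves --targets '[{"travel": [0,0,0],"roll": 0,"jaw": 20},{"travel": [0,0,0],"roll": 0,"jaw": 20}]'

```text
clock: 6.3
tool_pos: [0.45, 0.0253, 0.0332]
orientation: [-179.9, 0.0, -90.0]
force: [0.6, -0.4, -0.5]
opening: 0.0357
gripper_force: 30.0
```

Call:
apply_moves --targets '[{"travel": [0,0,2],"roll": 0,"jaw": 20},{"travel": [0,0,1.5],"roll": 0,"jaw": 20},{"travel": [0,0,0],"roll": 0,"jaw": 20}]'

```text
clock: 6.6
tool_pos: [0.4498, 0.0251, 0.0296]
orientation: [-180.0, 0.0, -89.9]
force: [-3.7, 1.5, 12.1]
opening: 0.0358
gripper_force: 30.0
```

Contact. Release gently, then rise.

Call:
apply_moves --targets '[{"travel": [0,0,0],"roll": 0,"jaw": 44},{"travel": [0,0,0],"roll": 0,"jaw": 46},{"travel": [0,0,0],"roll": 0,"jaw": 46},{"travel": [0,0,0],"roll": 0,"jaw": 46},{"travel": [0,0,-10],"roll": 0,"jaw": 46},{"travel": [0,0,-35],"roll": 0,"jaw": 46},{"travel": [0,0,-50],"roll": 0,"jaw": 60},{"travel": [0,0,-50],"roll": 0,"jaw": 70},{"travel": [0,0,-50],"roll": 0,"jaw": 70}]'

```text
clock: 7.5
tool_pos: [0.4489, 0.0246, 0.2269]
orientation: [-180.0, 0.0, -90.0]
force: [1.7, 0.1, -1.0]
opening: 0.0648
gripper_force: 0.0
```

```bash
python3 - <<'E'
from h import *
o=ctrl.get_obs();i=ctrl.snapshot("scene")
K,E=cam("scene");print(o["clock"])
for b in bars(i,K,E):
    if b[0]<700 and b[1]>-100:print(b)
plan(480,440,220,-95)
E
```

```text
7.5
(447, 24, 43, 119, 89.3, [235.0, 218.0])
(509, 196, 42, 123, 89.1, [176.0, 224.0])
(492, 395, 40, 121, 84.0, [112.0, 250.0])
(397, 372, 39, 121, 96.1, [129.0, 270.0])
travel [-414.6  -28.1   15.4] roll 5.1 from [452.9  25.4 235.4 -89.9]
```

Call:
apply_moves --targets '[{"travel": [-30,4,0],"roll": 0,"jaw": 70},{"travel": [-46,6,0],"roll": 0,"jaw": 70},{"travel": [-46,6,0],"roll": 0,"jaw": 70},{"travel": [-46,7,0],"roll": 0,"jaw": 70},{"travel": [-46,7,15],"roll": 0,"jaw": 70},{"travel": [-46,7,20],"roll": 0,"jaw": 70},{"travel": [-46,6,30],"roll": 0,"jaw": 70},{"travel": [-40,6,20],"roll": 0,"jaw": 70},{"travel": [0,0,0],"roll": -6,"jaw": 70},{"travel": [0,0,0],"roll": 0,"jaw": 70}]'

```text
clock: 8.55
tool_pos: [0.4004, 0.3665, 0.1415]
orientation: [179.9, -0.1, -83.8]
force: [0.9, -0.8, 0.2]
opening: 0.0704
gripper_force: 0.0
```

```bash
python3 - <<'E'
from h import *
o=ctrl.get_obs();i=ctrl.snapshot("wrist");K,E=cam("wrist",o)
for b in bars(i,K,E):
    if b[2]>20 and b[2]<60:print(b)
plan(400,371,26,-84)
E
```

```text
(406, 325, 23, 38, 20.4, [256.0, 129.0])
(493, 379, 39, 88, 85.4, [143.0, 178.0])
(402, 369, 35, 60, 96.2, [254.0, 179.0])
travel [ -5.    0.2 116.1] roll -0.0 from [400.7 366.1 142.1 -84. ]
```

Call:
apply_moves --targets '[{"travel": [-5,-1,25],"roll": 0,"jaw": 70},{"travel": [0,0,45],"roll": 0,"jaw": 70},{"travel": [0,0,32],"roll": 0,"jaw": 70},{"travel": [0,0,14],"roll": 0,"jaw": 70},{"travel": [0,0,0],"roll": 0,"jaw": 50},{"travel": [0,0,0],"roll": 0,"jaw": 20},{"travel": [0,0,0],"roll": 0,"jaw": 20},{"travel": [0,0,0],"roll": 0,"jaw": 20},{"travel": [0,0,0],"roll": 0,"jaw": 20}]'

```text
clock: 9.5
tool_pos: [0.4018, 0.3716, 0.0272]
orientation: [-179.9, 0.1, -84.0]
force: [-0.9, -0.4, 5.4]
opening: 0.0358
gripper_force: 26.5
```

Call:
apply_moves --targets '[{"travel": [0,0,-20],"roll": 0,"jaw": 20},{"travel": [0,0,-30],"roll": 0,"jaw": 20},{"travel": [0,0,-20],"roll": 5,"jaw": 20},{"travel": [0,0,0],"roll": 5,"jaw": 20},{"travel": [0,0,0],"roll": 0,"jaw": 20},{"travel": [0,0,0],"roll": 0,"jaw": 20}]'

```text
clock: 10.1
tool_pos: [0.4013, 0.3709, 0.0961]
orientation: [180.0, -0.0, -93.8]
force: [-0.1, -0.7, -0.5]
opening: 0.0356
gripper_force: 30.0
```

```bash
python3 - <<'E'
from h import *
o=ctrl.get_obs();i=ctrl.snapshot("wrist");K,E=cam("wrist",o)
np.savez("w4.npz",K=K,E=E);cv2.imwrite("pics/w4.png",i[:,:,::-1])
print(o["clock"],o["opening"])
plan(438.5,193,34,-94)
E
```

```text
10.1 0.03561314667469863
travel [174.9 -49.1  61.8] roll 0.2 from [401.3 370.8  95.8 -93.8]
```

View pics/w4.png

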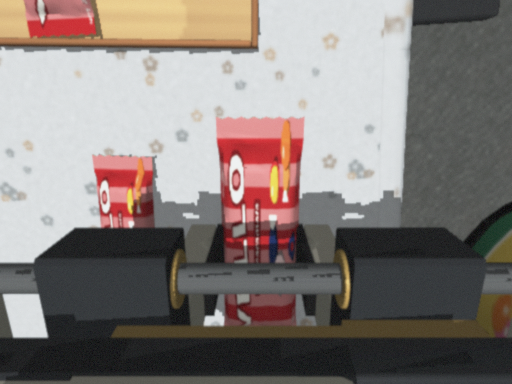

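In w4 the held bar is level and centred at columns 216–303. tray_begun's near +y corner is at (257,48), with its edge running to (0,40).

```bash
python3 - <<'E'
from h import *
b=np.load("w4.npz")
p=toplane([(257,48),(0,40)],b["K"],b["E"],.012)*1000;print(p)
d=p[1]-p[0];d/=np.hypot(*d);t=np.degrees(np.arctan2(d[1],d[0]));print(t, p[0]+84*d-74*np.array([-d[1],d[0]]))
E
```

```text
[[394.91018329 273.11096822]
 [548.24167412 258.53451077]]
-5.430503119811131 [471.52993249 191.49348214]
```

Call:
apply_moves --targets '[{"travel": [25,-10,0],"roll": 0,"jaw": 20},{"travel": [40,-10,0],"roll": 0,"jaw": 20},{"travel": [40,-10,0],"roll": 0,"jaw": 20},{"travel": [40,-10,0],"roll": 0,"jaw": 20},{"travel": [27,-10,15],"roll": 0.5,"jaw": 20},{"travel": [0,0,25],"roll": 0,"jaw": 20},{"travel": [0,0,15],"roll": 0,"jaw": 20},{"travel": [0,0,5],"roll": 0,"jaw": 20},{"travel": [0,0,0],"roll": 0,"jaw": 20},{"travel": [0,0,0],"roll": 0,"jaw": 20}]'

```text
clock: 11.15
tool_pos: [0.4397, 0.1964, 0.0364]
orientation: [-180.0, -0.0, -94.4]
force: [0.3, -0.7, -0.4]
opening: 0.0354
gripper_force: 30.0
```

Call:
apply_moves --targets '[{"travel": [0,0,2.5],"roll": 0,"jaw": 20},{"travel": [0,0,1.5],"roll": 0,"jaw": 20},{"travel": [0,0,1],"roll": 0,"jaw": 20},{"travel": [0,0,0],"roll": 0,"jaw": 20}]'

```text
clock: 11.55
tool_pos: [0.4395, 0.1962, 0.0312]
orientation: [-180.0, 0.0, -94.5]
force: [1.4, -0.4, -0.2]
opening: 0.035
gripper_force: 30.0
```

Call:
apply_moves --targets '[{"travel": [0,0,0.7],"roll": 0,"jaw": 20},{"travel": [0,0,0],"roll": 0,"jaw": 44},{"travel": [0,0,0],"roll": 0,"jaw": 46},{"travel": [0,0,0],"roll": 0,"jaw": 46},{"travel": [0,0,0],"roll": 0,"jaw": 46},{"travel": [0,0,-10],"roll": 0,"jaw": 46},{"travel": [0,0,-35],"roll": 0,"jaw": 46},{"travel": [0,0,-45],"roll": 0,"jaw": 60},{"travel": [0,0,-10],"roll": 0,"jaw": 70}]'

```text
clock: 12.45
tool_pos: [0.4415, 0.1976, 0.1355]
orientation: [-179.7, 0.3, -94.4]
force: [-0.8, -0.4, 0.4]
opening: 0.0566
gripper_force: 0.0
```

Call:
apply_moves --targets '[{"travel": [-31,-5,0],"roll": 0,"jaw": 70},{"travel": [-40,-7,0],"roll": 0,"jaw": 70},{"travel": [-40,-7,0],"roll": 0,"jaw": 70},{"travel": [-40,-7,0],"roll": 0,"jaw": 70},{"travel": [-40,-7,0],"roll": 0,"jaw": 70},{"travel": [-40,-7,0],"roll": 1.5,"jaw": 70},{"travel": [0,0,0],"roll": 0,"jaw": 70},{"travel": [0,0,0],"roll": 0,"jaw": 70}]'

```text
clock: 13.25
tool_pos: [0.497, 0.4236, 0.1298]
orientation: [180.0, -0.1, -95.9]
force: [0.0, -0.7, 0.2]
opening: 0.0702
gripper_force: 0.0
```

```bash
python3 - <<'E'
from h import *
o=ctrl.get_obs();i=ctrl.snapshot("scene");w=ctrl.snapshot("wrist");K,E=cam("wrist",o)
for b in bars(w,K,E):
    if b[2]<70:print("w",b)
K,E=cam("scene");print(o["clock"])
for b in bars(i,K,E):
    if b[0]<700 and b[1]>-100:print(b)
plan(497,423,26,-96)
E
```

```text
w (495, 380, 37, 86, 85.2, [253.0, 125.0])
w (485, 414, 9, 12, 85.0, [272.0, 173.0])
w (500, 433, 12, 36, 175.5, [255.0, 199.0])
w (502, 450, 10, 38, 174.1, [254.0, 220.0])
13.25
(509, 198, 42, 119, 89.1, [176.0, 224.0])
(437, 197, 42, 119, 85.5, [184.0, 239.0])
(492, 395, 40, 121, 83.9, [112.0, 250.0])
travel [ -0.7  -0.  104.3] roll 0.0 from [496.9 422.3 130.3 -96. ]
```

Call:
apply_moves --targets '[{"travel": [0,-1,30],"roll": 0,"jaw": 70},{"travel": [0,0,40],"roll": 0,"jaw": 70},{"travel": [0,0,24],"roll": 0,"jaw": 70},{"travel": [0,0,10],"roll": 0,"jaw": 70},{"travel": [0,0,0],"roll": 0,"jaw": 50},{"travel": [0,0,0],"roll": 0,"jaw": 20},{"travel": [0,0,0],"roll": 0,"jaw": 20},{"travel": [0,0,0],"roll": 0,"jaw": 20},{"travel": [0,0,0],"roll": 0,"jaw": 20}]'

```text
clock: 14.25
tool_pos: [0.4987, 0.4236, 0.0275]
orientation: [-179.9, 0.1, -96.0]
force: [-0.3, -0.3, 7.0]
opening: 0.0359
gripper_force: 28.9
```

Call:
apply_moves --targets '[{"travel": [0,0,-20],"roll": 0,"jaw": 20},{"travel": [0,0,-30],"roll": 0,"jaw": 20},{"travel": [0,0,-35],"roll": -3,"jaw": 20},{"travel": [0,0,0],"roll": -3,"jaw": 20},{"travel": [0,0,0],"roll": 0,"jaw": 20}]'

```text
clock: 14.75
tool_pos: [0.4993, 0.4237, 0.114]
orientation: [-179.8, 0.2, -89.9]
force: [-0.2, -4.2, 8.1]
opening: 0.0357
gripper_force: 29.8
```

Call:
apply_moves --targets '[{"travel": [25,0,0],"roll": 0,"jaw": 20},{"travel": [45,0,0],"roll": 0,"jaw": 20},{"travel": [45,0,0],"roll": 0,"jaw": 20},{"travel": [45,0,0],"roll": 0,"jaw": 20},{"travel": [45,0,0],"roll": 0,"jaw": 20},{"travel": [45,0,0],"roll": 0,"jaw": 20},{"travel": [45,0,0],"roll": 0,"jaw": 20},{"travel": [30,-5,0],"roll": 0,"jaw": 20},{"travel": [0,0,0],"roll": 0,"jaw": 20},{"travel": [0,0,0],"roll": 0,"jaw": 20}]'

```text
clock: 15.75
tool_pos: [0.5033, 0.0974, 0.1111]
orientation: [180.0, -0.0, -90.1]
force: [0.4, 0.7, -1.4]
opening: 0.0353
gripper_force: 29.8
```

```bash
python3 - <<'E'
from h import *
o=ctrl.get_obs();i=ctrl.snapshot("wrist");K,E=cam("wrist",o)
np.savez("w5.npz",K=K,E=E);cv2.imwrite("pics/w5.png",i[:,:,::-1])
print(o["clock"],o["opening"])
plan(514.5,51,36,-89.8)
E
```

```text
15.75 0.035337419279941835
travel [ 47.1 -11.1  75.2] roll -0.3 from [503.4  98.1 111.2 -90.1]
```

View pics/w5.png

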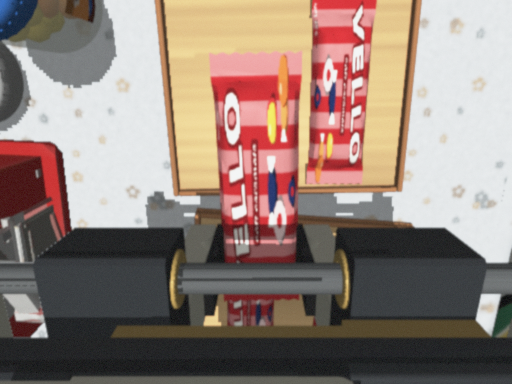

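w5 shows bar_3 lying flat in tray_empty on the robot side, at columns 308–370. The held bar is nearly straight, with its end at row 52, and the slot on the left is free. The tray's +y rim is at row 192, columns 178–402.

```bash
python3 - <<'E'
from h import *
b=np.load("w5.npz");K,E=b["K"],b["E"]
print("held end",toplane([(211,53),(301,53)],K,E,.094)*1000)
print("held lower",toplane([(224,240),(296,240)],K,E,.1)*1000)
print("tray edge",toplane([(177,193),(403,191)],K,E,.012)*1000)
print("bar3 left edge",toplane([(313,0),(308,182)],K,E,.015)*1000)
E
```

```text
held end [[522.18613143   7.91375591]
 [484.34528436   7.95365101]]
held lower [[518.70152662  91.1716377 ]
 [484.62315109  91.22898801]]
tray edge [[561.78225536  96.12664481]
 [397.62337304  94.84835138]]
bar3 left edge [[468.85420517 -29.07084291]
 [467.33232555  87.0866653 ]]
```

Call:
apply_moves --targets '[{"travel": [20,-5,0],"roll": 0,"jaw": 20},{"travel": [27,-5.5,0],"roll": 0,"jaw": 20},{"travel": [0,0,25],"roll": 0,"jaw": 20},{"travel": [0,0,30],"roll": 0,"jaw": 20},{"travel": [0,0,14],"roll": 0,"jaw": 20},{"travel": [0,0,5],"roll": 0,"jaw": 20},{"travel": [0,0,0],"roll": 0,"jaw": 20},{"travel": [0,0,0],"roll": 0,"jaw": 20}]'

```text
clock: 16.6
tool_pos: [0.5146, 0.0519, 0.038]
orientation: [-180.0, 0.0, -89.9]
force: [0.3, 0.4, -0.3]
opening: 0.0356
gripper_force: 29.8
```

Call:
apply_moves --targets '[{"travel": [0,0,3],"roll": 0,"jaw": 20},{"travel": [0,0,2],"roll": 0,"jaw": 20},{"travel": [0,0,1.2],"roll": 0,"jaw": 20},{"travel": [0,0,0],"roll": 0,"jaw": 20}]'

```text
clock: 17.0
tool_pos: [0.5142, 0.0512, 0.0315]
orientation: [-180.0, 0.0, -90.0]
force: [-1.1, 0.8, 1.0]
opening: 0.0358
gripper_force: 29.8
```

Call:
apply_moves --targets '[{"travel": [0,0,0.5],"roll": 0,"jaw": 20},{"travel": [0,0,0],"roll": 0,"jaw": 40},{"travel": [0,0,0],"roll": 0,"jaw": 42},{"travel": [0,0,0],"roll": 0,"jaw": 42},{"travel": [0,0,0],"roll": 0,"jaw": 42},{"travel": [0,0,-8],"roll": 0,"jaw": 42},{"travel": [0,0,-35],"roll": 0,"jaw": 42},{"travel": [0,0,-50],"roll": 0,"jaw": 60},{"travel": [0,0,-50],"roll": 0,"jaw": 70},{"travel": [0,0,-50],"roll": 0,"jaw": 70}]'

```text
clock: 18.0
tool_pos: [0.5135, 0.0508, 0.2264]
orientation: [-180.0, 0.0, -90.0]
force: [1.7, 0.5, -0.9]
opening: 0.0607
gripper_force: 0.0
```

Call:
apply_moves --targets '[{"travel": [25,5,-10],"roll": 0,"jaw": 70},{"travel": [45,10,0],"roll": 0,"jaw": 70},{"travel": [45,10,0],"roll": 0,"jaw": 70},{"travel": [45,10,0],"roll": 0,"jaw": 70},{"travel": [45,10,0],"roll": 0,"jaw": 70},{"travel": [45,10,0],"roll": 0,"jaw": 70},{"travel": [24,2,0],"roll": 0,"jaw": 70},{"travel": [0,0,0],"roll": 8.5,"jaw": 70},{"travel": [0,0,0],"roll": 8.5,"jaw": 70},{"travel": [0,0,0],"roll": 8.5,"jaw": 70}]'

```text
clock: 19.0
tool_pos: [0.4567, -0.2234, 0.2341]
orientation: [-180.0, 0.0, -115.9]
force: [0.9, -0.6, 0.2]
opening: 0.0705
gripper_force: 0.0
```

Call:
apply_moves --targets '[{"travel": [0,0,0],"roll": 8.5,"jaw": 70},{"travel": [0,0,0],"roll": 8.5,"jaw": 70},{"travel": [0,0,0],"roll": 8.5,"jaw": 70},{"travel": [0,0,0],"roll": 8.5,"jaw": 70},{"travel": [0,0,0],"roll": 8.5,"jaw": 70},{"travel": [0,0,0],"roll": 8.5,"jaw": 70},{"travel": [0,0,0],"roll": 8.5,"jaw": 70},{"travel": [0,0,0],"roll": 8.5,"jaw": 70},{"travel": [0,0,0],"roll": 8.5,"jaw": 70},{"travel": [0,0,0],"roll": 5,"jaw": 70}]'

```text
clock: 20.0
tool_pos: [0.4569, -0.2229, 0.2342]
orientation: [180.0, 0.0, 162.7]
force: [-0.4, 0.7, -0.1]
opening: 0.0699
gripper_force: 0.0
```

```bash
python3 - <<'E'
from h import *
o=ctrl.get_obs();i=ctrl.snapshot("wrist");K,E=cam("wrist",o)
np.savez("w6.npz",K=K,E=E);cv2.imwrite("pics/w6.png",i[:,:,::-1])
print(o["clock"],o["tool_pos"],o["orientation"],o["joint_pos"])
s=ctrl.snapshot("scene");K,E=cam("scene")
for b in bars(s,K,E):
    if b[0]<700 and b[1]>-100:print(b)
E
```

```text
20.0 [ 0.45694276 -0.22290671  0.2342423 ] [1.79995233e+02 1.74680414e-02 1.62698369e+02] [-3.84099043e+00  5.35644448e+00 -2.12306525e+01 -6.37324357e-04
 -6.33948051e+01 -1.03460355e+02]
(481, 27, 105, 119, 91.7, [227.0, 212.0])
(509, 197, 42, 120, 89.8, [176.0, 224.0])
(438, 197, 43, 119, 85.5, [184.0, 239.0])
```

View pics/w6.png

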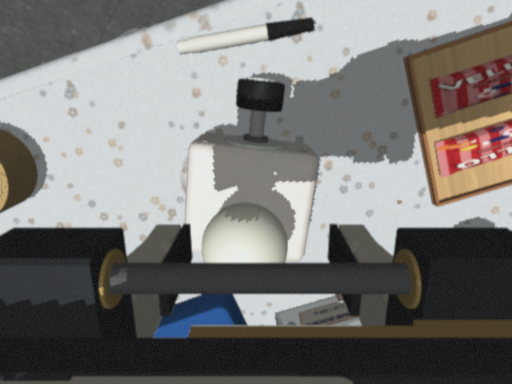

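w6 shows the knob head at columns 236–285, rows 80–110. Its stem runs to the casing at (257,140), and the casing's front top edge goes from (192,143) to (319,157), so the axis is turned a few degrees from the tool. Both bars in tray_empty are flat.

```bash
python3 - <<'E'
from h import *
b=np.load("w6.npz");K,E=b["K"],b["E"];print("cam",E[:3,3])
c=toplane([(192,143),(319,157)],K,E,.075)*1000;print("front edge",c,np.hypot(*(c[0]-c[1])))
# axis from stem: base & head at z .045
s=toplane([(257,138),(259,114)],K,E,.045)*1000;print("stem",s)
h=toplane([(237,94),(285,97)],K,E,.045)*1000;print("head sides",h,np.hypot(*(h[0]-h[1])),h.mean(0))
n=c[0]-c[1];n/=np.hypot(*n);print("edge dir",np.degrees(np.arctan2(n[1],n[0])))
for yaw in(-17,-20,-25,-28):
  d=np.array([np.cos(np.radians(yaw)),np.sin(np.radians(yaw))]);m=c.mean(0);print(yaw,"head from edge",(m-45*d).round(1))
# model fit: project head cylinder outline
from itertools import product
def hull(x,y,yaw):
    d=np.array([np.cos(yaw),np.sin(yaw),0]);e=np.array([-d[1],d[0],0]);t=np.linspace(0,6.28,60)
    P=np.vstack([np.array([x,y,.045])+q*.013*d+.022*np.cos(t)[:,None]*e+.022*np.sin(t)[:,None]*np.array([0,0,1]) for q in(-1,1)])
    return cv2.convexHull(proj(P,K,E).astype(np.float32)*8).astype(np.int32)
img=cv2.imread("pics/w6.png");g=img[70:114,225:300].max(2)<75
best=[]
for x,y,a in product(np.arange(.38,.41,.001),np.arange(-.215,-.19,.001),np.radians([-12,-15,-18,-21,-24,-27])):
    m=np.zeros((384,512),np.uint8);cv2.fillPoly(m,[hull(x,y,a)],1,shift=3)
    m=m[70:114,225:300]>0;best.append(((m&g).sum()/(m|g).sum(),x,y,np.degrees(a)))
best.sort(reverse=True);print(np.round(best[:6],3))
E
```

```text
cam [ 0.38232438 -0.19993905  0.36917802]
front edge [[ 411.50928987 -270.96495988]
 [ 456.53991869 -167.91952961]] 112.45496090801534
stem [[ 428.45054747 -216.89588927]
 [ 407.4061381  -208.34387109]]
head sides [[ 383.9992808  -222.40365167]
 [ 399.75937311 -180.69271375]] 44.589044075666784 [ 391.87932696 -201.54818271]
edge dir -113.6052231988656
-17 head from edge [ 391.  -206.3]
-20 head from edge [ 391.7 -204.1]
-25 head from edge [ 393.2 -200.4]
-28 head from edge [ 394.3 -198.3]
[[  0.883   0.392  -0.202 -24.   ]
 [  0.883   0.391  -0.202 -27.   ]
 [  0.883   0.392  -0.202 -21.   ]
 [  0.881   0.392  -0.203 -24.   ]
 [  0.88    0.391  -0.203 -27.   ]
 [  0.877   0.392  -0.201 -24.   ]]
```

Call:
apply_moves --targets '[{"travel": [34,0,0],"roll": 0,"jaw": 70},{"travel": [34.5,0.6,0],"roll": 0,"jaw": 70},{"travel": [0,0,0],"roll": 6.2,"jaw": 70},{"travel": [0,0,40],"roll": 0,"jaw": 70},{"travel": [0,0,40],"roll": 0,"jaw": 70},{"travel": [0,0,30],"roll": 0,"jaw": 70},{"travel": [0,0,0],"roll": 0,"jaw": 70},{"travel": [0,0,0],"roll": 0,"jaw": 70}]'

```text
clock: 20.9
tool_pos: [0.3921, -0.2025, 0.1244]
orientation: [-180.0, -0.0, 156.9]
force: [-0.3, 0.8, 1.5]
opening: 0.0698
gripper_force: 0.0
```

```bash
python3 - <<'E'
from h import *
plan(391.8,-202,48,156.5)
E
```

```text
travel [ 0.5  0.4 76.4] roll 0.4 from [ 392.1 -202.5  124.4  156.9]
```

Call:
apply_moves --targets '[{"travel": [0,0,30],"roll": 0,"jaw": 70},{"travel": [0,0,30],"roll": 0,"jaw": 70},{"travel": [0,0,16],"roll": 0,"jaw": 70},{"travel": [0,0,0],"roll": 0,"jaw": 60},{"travel": [0,0,0],"roll": 0,"jaw": 30},{"travel": [0,0,0],"roll": 0,"jaw": 30},{"travel": [0,0,0],"roll": 0,"jaw": 30},{"travel": [0,0,0],"roll": 0,"jaw": 30},{"travel": [0,0,0],"roll": 0,"jaw": 30}]'

```text
clock: 21.8
tool_pos: [0.3928, -0.2026, 0.049]
orientation: [180.0, 0.1, 156.9]
force: [-0.5, -0.7, 9.7]
opening: 0.043
gripper_force: 30.0
```

Call:
apply_moves --targets '[{"travel": [5,0,0],"roll": 0,"jaw": 30},{"travel": [6,0,0],"roll": 0,"jaw": 30},{"travel": [6,0,0],"roll": 0,"jaw": 30},{"travel": [6,0,0],"roll": 0,"jaw": 30},{"travel": [4,0,0],"roll": 0,"jaw": 30},{"travel": [3,0,0],"roll": 0,"jaw": 30},{"travel": [0,0,0],"roll": 0,"jaw": 30},{"travel": [0,0,0],"roll": 0,"jaw": 30}]'

```text
clock: 22.6
tool_pos: [0.3671, -0.1913, 0.0491]
orientation: [180.0, 0.3, 156.9]
force: [5.0, -10.8, -0.9]
opening: 0.0433
gripper_force: 30.0
```

Call:
apply_moves --targets '[{"travel": [2,0,0],"roll": 0,"jaw": 30},{"travel": [0,0,0],"roll": 0,"jaw": 30},{"travel": [0,0,0],"roll": 0,"jaw": 30},{"travel": [0,0,0],"roll": 0,"jaw": 30},{"travel": [0,0,0],"roll": 0,"jaw": 30}]'

```text
clock: 23.1
tool_pos: [0.3654, -0.1906, 0.0491]
orientation: [180.0, 0.3, 156.9]
force: [4.7, -11.2, -1.1]
opening: 0.0432
gripper_force: 30.0
```

```bash
python3 - <<'E'
from h import *
s=ctrl.snapshot("side")
cv2.imwrite("pics/s7.png",s[:,:,::-1]);cv2.imwrite("pics/s7c.png",cv2.resize(s[150:330,170:410,::-1],(800,600),interpolation=cv2.INTER_CUBIC))
E
```

```text
(no output)
```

View pics/s7c.png

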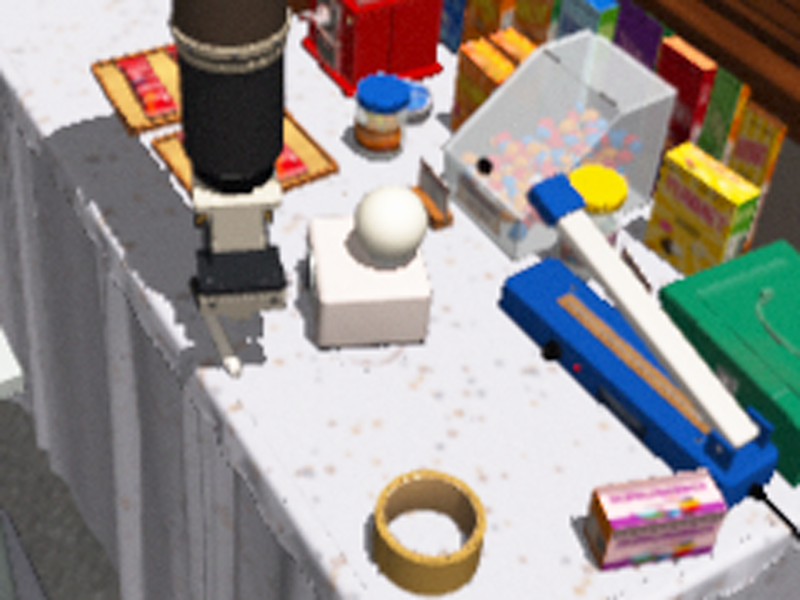

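The side view shows the gripper over the knob at (240,260), clear of the lamp at (365,290). The bystanders have not moved. The pull force of about 9 N matches the spring at its stop.

Call:
apply_moves --targets '[{"travel": [-5,0,0],"roll": 0,"jaw": 30},{"travel": [-5,0,0],"roll": 0,"jaw": 30},{"travel": [-5,0,0],"roll": 0,"jaw": 30},{"travel": [0,0,0],"roll": 0,"jaw": 30}]'

```text
clock: 23.55
tool_pos: [0.3792, -0.1966, 0.0491]
orientation: [180.0, 0.3, 156.9]
force: [3.9, -8.6, 2.6]
opening: 0.0435
gripper_force: 30.0
```

Call:
apply_moves --targets '[{"travel": [-5,0,0],"roll": 0,"jaw": 30},{"travel": [-5,0,0],"roll": 0,"jaw": 30},{"travel": [-5,0,0],"roll": 0,"jaw": 30},{"travel": [0,0,0],"roll": 0,"jaw": 30}]'

```text
clock: 23.95
tool_pos: [0.3924, -0.2024, 0.049]
orientation: [180.0, 0.2, 156.9]
force: [0.6, -4.7, 5.5]
opening: 0.0431
gripper_force: 30.0
```

Call:
apply_moves --targets '[{"travel": [0,0,0],"roll": 0,"jaw": 55},{"travel": [0,0,0],"roll": 0,"jaw": 70},{"travel": [0,0,0],"roll": 0,"jaw": 70},{"travel": [0,0,0],"roll": 0,"jaw": 70},{"travel": [0,0,-20],"roll": 0,"jaw": 70},{"travel": [0,0,-45],"roll": 0,"jaw": 70},{"travel": [0,0,-45],"roll": 0,"jaw": 70},{"travel": [0,0,-45],"roll": 0,"jaw": 70},{"travel": [0,0,-30],"roll": 0,"jaw": 70}]'

```text
clock: 24.85
tool_pos: [0.3905, -0.2016, 0.236]
orientation: [180.0, 0.2, 156.9]
force: [0.5, -0.1, -1.6]
opening: 0.0699
gripper_force: 0.0
```

Call:
apply_moves --targets '[{"travel": [-35,0,0],"roll": 0,"jaw": 70},{"travel": [-35,0,0],"roll": 0,"jaw": 70},{"travel": [0,0,0],"roll": 0,"jaw": 70},{"travel": [0,0,0],"roll": 0,"jaw": 70}]'

```text
clock: 25.25
tool_pos: [0.4542, -0.2291, 0.2318]
orientation: [-180.0, -0.1, 156.8]
force: [0.6, 0.2, -0.6]
opening: 0.0701
gripper_force: 0.0
```

```bash
python3 - <<'E'
from h import *
from itertools import product
o=ctrl.get_obs();i=ctrl.snapshot("wrist");K,E=cam("wrist",o)
a=cv2.imread("pics/w6.png")[:,:,::-1]
print("globe before/now",a[215:225,235:255].mean((0,1)),[i[r,256] .tolist() for r in range(150,225,15)])
p=proj([[.3918,-.202,.045]],K,E)[0];print(p,o["clock"],o["force"])
u0,v0=int(p[0])-45,max(0,int(p[1])-45);g=i[v0:v0+62,u0:u0+90].max(2)<75
best=[]
for x,y in product(np.arange(.36,.41,.001),np.arange(-.215,-.185,.001)):
    d=np.array([np.cos(-.41),np.sin(-.41),0]);e=np.array([-d[1],d[0],0]);t=np.linspace(0,6.28,40)[:,None]
    P=np.vstack([np.array([x,y,.045])+q*.013*d+.022*np.cos(t)*e+.022*np.sin(t)*np.array([0,0,1]) for q in(-1,1)])
    m=np.zeros((384,512),np.uint8);cv2.fillConvexPoly(m,cv2.convexHull(proj(P,K,E).astype(np.float32)).astype(np.int32),1)
    m=m[v0:v0+62,u0:u0+90]>0;best.append(((m&g).sum()/(m|g).sum(),x,y))
best.sort(reverse=True);print(np.round(best[:3],3))
s=ctrl.snapshot("scene");K,E=cam("scene")
for b in bars(s,K,E):
    if b[0]<700 and b[1]>-100:print(b)
E
```

```text
globe before/now [146.625 147.435 136.395] [[109, 111, 108], [126, 122, 118], [126, 123, 119], [126, 124, 118], [108, 109, 99]]
[260.4339763   96.47172678] 25.25 [ 0.59081121  0.19712709 -0.64205146]
[[ 0.925  0.392 -0.203]
 [ 0.914  0.393 -0.203]
 [ 0.914  0.393 -0.202]]
(481, 25, 105, 118, 91.7, [227.0, 212.0])
(509, 197, 42, 120, 89.8, [176.0, 224.0])
(438, 197, 43, 120, 87.9, [184.0, 239.0])
```

```bash
python3 -c "
from plant import ctrl
print(ctrl.close_job())"
```

```text
the job is handed in; nothing more can be done
None
```

I dealt the three bars in order so each tray holds two lying flat, pulled the lamp knob to its stop, held it and let it return to rest, and handed the job in at about 25 s. No verdict came back, and I couldn't confirm in the pictures that the globe had lit.

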